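# Roll the round chopping board home into its galley rack and bar it in

## Task

We are about to drive off, so stow the round wooden chopping board that stands on its rim on the counter: line it up with the mouth of the board rack and roll it along on its rim (do not carry it, and do not let it topple) in under the rack's little shelf until it is fully home against the end stop. Then swing the rack's steel retaining bar over and fully down across the mouth into its saddle, and let go. Leave the kettle, the tumbler, the plates and the bowl where they stand.

Things in the scene. Friction and masses are not known exactly. Their poses are not given: they have to be found in the camera images.
- board: Round wooden chopping board, 150 mm diameter, 30 mm thick, 0.25 to 0.5 kg, solid, standing free on its flat rim (stable to 11 degrees; rolls easily). Origin at the disc's centre, 75 mm above the counter while it stands. y: the axle line; z: from the centre to a small flush steel hanging eye (up at the start; it turns with the board); x at the start: level, roughly towards the rack.
- rack: Plywood board rack screwed to the counter. Origin on the counter in the middle of the open mouth; x level into the rack, y to the left of that, z up. Straight lane 44 mm wide (y -22 to 22 mm), floor = bare counter, end stop face at x = 160 mm. Each side: slats to 107 mm high from x = 12 to 172 mm and a round mouth post (16 mm diameter, 112 mm high) at x = 12, y = +-30 mm.
- rack_shelf (a point): Middle of the top of the rack's little shelf. The shelf covers x = 70 to 175 mm, y = -42 to 42 mm of the rack's frame, underside 165 mm and top 177 mm above the counter, with low rails (to 189 mm) and two fixed spice jars (to 237 mm) on it; two posts 16 mm wide at x = 94 to 112 mm carry it beside the lane. Nearer the mouth the lane is open above.
- rack_home (a point): Point in the rack where the board's centre lies when the board is fully home against the end stop: x = 85 mm, y = 0, 75 mm high in the rack's frame.
- bar (a joint): Angle (rad) of the retaining bar on a stiff friction hinge about the rack's x direction; it stays where it is left, about 1 N at its knob moves it. 0: wide open, leaning outward, 125 degrees up from the rack's +y direction; grows as the bar swings up over the top and down; 2.18: level across the mouth, in its saddle. Angle above the rack's +y direction = 2.18 minus the value.
- bar_grip (a point): Centre of the black ball knob, 24 mm diameter, on the end of the retaining bar, 112 mm from the bar's pivot; moves with the bar. The knob is what you take hold of (it can turn between the fingers). The rest of the bar is a round steel rod of 10 mm diameter.
- bar_pivot (a point): Pivot of the retaining bar on the rack: x = -4 mm, y = -46 mm, z = 90 mm in the rack's frame. The saddle that takes the closed bar is on the opposite mouth post (x = -4, y = 31 mm).
- kettle: Aluminium kettle, 150 mm diameter, 182 mm high over its bail handle; bystander. Origin at the centre of its underside.
- tumbler: Clear acrylic tumbler, 74 mm across the rim, 100 mm high; bystander. Origin at the centre of its underside.
- plate_lower: Lower of two stacked orange melamine plates, 180 mm diameter, 18 mm high; bystander. Origin at the centre of its underside.
- plate_upper: Upper of the two stacked plates, same size; bystander. Origin at the centre of its underside.
- bowl: Green silicone collapsible bowl, 158 mm diameter, 58 mm high; bystander. Origin at the centre of its underside.
There are look-alikes about, which are no part of the job. There is more than one size of the board; the one meant has the size given above.

How it is judged:
By the outcome, as a careful person would: the job done as asked, in the order asked, and still so for the second after the job is handed in, with the robot touching nothing.
It also fails if it takes over 67 s, if anything falls off the work surface, if the arm or the gripper's body presses on something with over 40 N, if the wrist force passes 120 N, or if a joint passes its speed limit or range.

## Robot

A 6-joint arm with a two-finger parallel gripper is mounted at the origin on the work surface. World frame = base frame: x ahead of the robot, y to its left, z up, the work surface at z = 0. Lengths are in mm, angles in rad, forces in N, time in s.
With the tool pointing down it reaches from about 375 to 925 mm from the base axis. Payload 5.7 kg.
Tool frame: the origin (TCP) lies at the very end of the fingers, on their centre line; the grasp point (between the pads) lies 19 mm behind it; z points along the fingers, y is the direction in which the jaws open and shut (so a half turn about z gives the same grasp; the last joint's range is limited). The gripper opens to 88 mm and grips with 3 to 60 N. Pads are 20 mm wide; open, the fingers measure 115 mm over their backs; the gripper's body (75 mm by 178 mm) begins 61 mm behind the grasp point.
Start: joints at [-1.461, 0.359, 1.51, -0, 1.272, -0.115], TCP at [133.734, -584.874, 222.623] pointing down, gripper open.
Joint ranges: [-2.97, 2.97], [-1.01, 2.36], [0.21, 2.38], [-0.96, 4.11], [0.2, 2.71], [-2.98, 2.98]. Speed limits (rad/s): [2.39, 2.39, 3.14, 3.14, 3.14, 3.14].

## Interface

Orientations are given as a unit quaternion [w, x, y, z].
In Python, from rig import env gives the robot as it stands. The module is installed in compiled form; this text tells all that it offers. Calls block until the motion is done:
- env.movep(position, orientation): joint-space move of the TCP to a pose.
- env.movel(position, rate=150, rot=None): straight line of the TCP; rot=None keeps the orientation; rate is the mean speed in mm/s.
- env.movej(angles): joint-space move.
- env.set_gripper(opening, force=None): opening from 0.0 (shut) to 1.0 (fully open); force is the grip in N (None keeps the last); returns when the fingers have stopped.
- env.pause(seconds).
- env.inverse_kinematics(position, orientation): joint angles nearest the present ones, or None.
- env.state(): the state.
- env.capture(name): name is "side" or "top"; returns the picture (420x560x3 uint8, red, green, blue); there is no depth.
- env.get_calibration(name): a dict with "K" (3x3 intrinsics, pixels), "R" (3x3) and "t" (3): a world point X has camera coordinates R X + t. Camera axes: x right, y down, z forward; pixel columns grow to the right and rows downward; lengths in mm; the calibration is good to about 2 mm. A picture is of the moment at which its call begins. get_calibration takes no time and is no camera call.
A pose or a line that the arm cannot do raises env.IKError and nothing moves.
- env.finish_job(): hands the job in, once; it reports no verdict.
The state is a dict: "time": time; "joint_pos": joint angles; "qd": joint speeds; "joint_efforts": joint torques, N m; "position": TCP position; "orientation": TCP orientation; "force": force on the tool from outside, world axes, zero at the start; "wrist_torque": the same for the moment, N m; "opening": opening from 0.0 (shut) to 1.0 (fully open).
Only numpy, scipy, OpenCV 4.12 (cv2) and the standard library are available. Lean on these libraries where they do the work, as an engineer would, in place of code of your own. Each camera call takes 0.05 s, during which the arm holds its last target.

## Working session

There is one attempt and no reset: what is moved stays moved. The work goes in short steps, each a Python script; the robot and the scene stay as the last script left them, time stands still between calls to the robot, and variables do not carry over. Pictures are saved under pics/ and viewed, and the job is handed in when it is done.

```bash
mkdir -p pics
python3 - <<'E'
from rig import env
import cv2
s=env.state(); print(s)
for n in("side","top"):
    im=env.capture(n); cv2.imwrite(f"pics/{n}0.png",im[:,:,::-1]); print(n,env.get_calibration(n))
E
```

```text
{'time': 0.0, 'joint_pos': array([-1.46109139e+00,  3.59515544e-01,  1.51140805e+00,  3.17686764e-06,
        1.27249510e+00, -1.15108172e-01]), 'qd': array([-0.00058251, -0.00224852, -0.00084278, -0.00081609, -0.00132545,
       -0.00150608]), 'joint_efforts': array([-1.88565318e-03, -5.15379453e+01, -2.70731020e+01,  6.75302627e-02,
        3.49647843e-02, -1.61694620e-04]), 'position': array([ 133.66863278, -584.225311  ,  221.81259826]), 'orientation': array([-9.13009819e-04,  9.93688671e-01,  1.12169479e-01,  3.98447138e-06]), 'force': array([ 0.44545615, -0.41488035,  0.22718582]), 'wrist_torque': array([ 0.03112747, -0.00609398,  0.03438853]), 'opening': 0.9991873935619394}
side {'K': array([[543.60557057,   0.        , 282.60658542],
       [  0.        , 543.60557057, 202.83527661],
       [  0.        ,   0.        ,   1.        ]]), 'R': array([[-0.96417223, -0.26503137, -0.01141414],
       [-0.1451973 ,  0.56325325, -0.81342702],
       [ 0.22201273, -0.78262644, -0.58155498]]), 't': array([ 482.95136144,  177.42625669, 1306.81188997])}
top {'K': array([[460.85344321,   0.        , 277.38508414],
       [  0.        , 460.85344321, 195.37101868],
       [  0.        ,   0.        ,   1.        ]]), 'R': array([[-0.00495656, -0.99993699,  0.01007235],
       [-0.99171832,  0.00362264, -0.1283809 ],
       [ 0.12833632, -0.01062526, -0.99167378]]), 't': array([ -47.86677186,  515.56234   , 1111.58528843])}
```

View pics/side0.png

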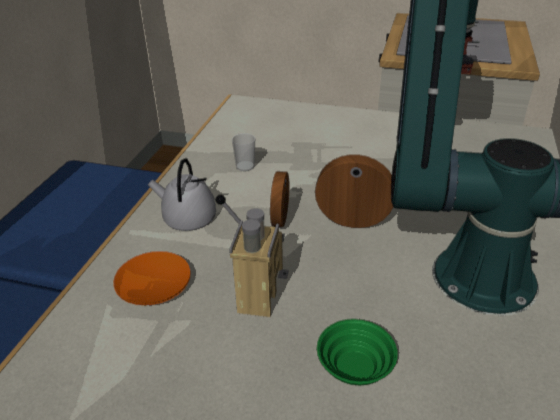

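View pics/top0.png

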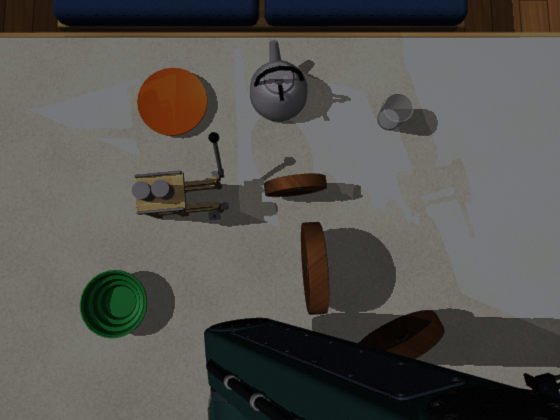

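The side view shows a board at (280,198) before the rack and a larger one at (355,190). The top view shows three boards: (295,185), (315,267) and (400,333). The rack is at (175,193) with its mouth facing image right, and the bar knob is at (214,138). I'll enlarge the views and measure sizes.

```bash
cat > h.py <<'E'
import numpy as np, cv2
from rig import env
C={n:env.get_calibration(n) for n in("side","top")}
def pix(n,X):
    c=C[n]; p=(c["K"]@(c["R"]@np.asarray(X,float).T+c["t"][:,None] if np.ndim(X)>1 else c["K"]@(c["R"]@np.asarray(X,float)+c["t"])))
    return p
def proj(n,X):
    c=C[n]; X=np.atleast_2d(np.asarray(X,float)); q=(X@c["R"].T+c["t"])@c["K"].T
    return q[:,:2]/q[:,2:]
def unp(n,uv,z):
    c=C[n]; d=c["R"].T@np.linalg.solve(c["K"],[uv[0],uv[1],1.]); o=-c["R"].T@c["t"]
    return o+d*(z-o[2])/d[2]
E
python3 - <<'E'
from h import *
for uv in [(264,188),(327,182),(295,185)]: print(unp("top",uv,75),unp("top",uv,150))
for uv in [(314,222),(317,313)]: print('B',unp("top",uv,100))
for uv in [(214,138)]: print('knob',unp("top",uv,180))
t=cv2.imread("pics/top0.png"); s=cv2.imread("pics/side0.png")
cv2.imwrite("pics/top0z.png",cv2.resize(t[110:235,120:345],None,fx=3.5,fy=3.5,interpolation=2))
cv2.imwrite("pics/side0z.png",cv2.resize(s[150:330,180:320],None,fx=3.3,fy=3.3,interpolation=2))
E
```

```text
[527.91799886 -17.63105592  75.        ] [516.98202993 -19.02201828 150.        ]
[ 541.97280537 -169.15473508   75.        ] [ 530.07329894 -160.15788119  150.        ]
[534.93867617 -92.07466909  75.        ] [523.52139959 -88.3620953  150.        ]
B [ 444.04112324 -134.14659406  100.        ]
B [ 237.62414063 -137.82065669  100.        ]
knob [623.95527304  90.07612764 180.        ]
```

View pics/top0z.png

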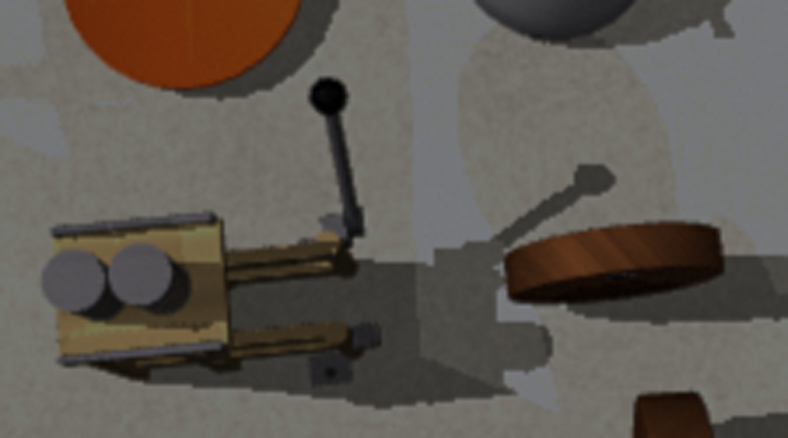

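View pics/side0z.png

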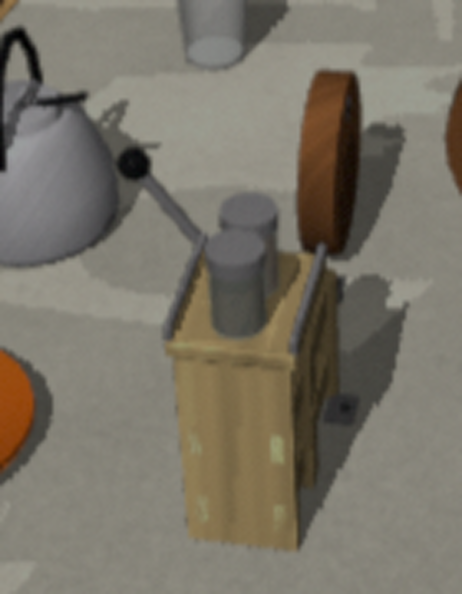

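```bash
cat > fit.py <<'E'
from h import *
from scipy.optimize import least_squares
T=lambda x,y:(120+(x+.5)/3.5-.5,110+(y+.5)/3.5-.5)
S=lambda x,y:(180+(x+.5)/3.3-.5,150+(y+.5)/3.3-.5)
a=np.radians(125); knob=[-4,-46+112*np.cos(a),90+112*np.sin(a)]
obs=[("top",T(328,95),knob),("side",S(133,163),knob),
("top",T(53,232),[175,-42,189]),("top",T(214,215),[70,-42,189]),("top",T(60,362),[175,42,189]),("top",T(226,346),[70,42,189]),
("side",S(172,350),[175,-42,177]),("side",S(297,355),[175,42,177]),
]
def w(p,q):
    c,s=np.cos(p[2]),np.sin(p[2]); return [p[0]+c*q[0]-s*q[1],p[1]+s*q[0]+c*q[1],q[2]]
f=lambda p:np.concatenate([proj(n,w(p,q))[0]-uv for n,uv,q in obs])
r=least_squares(f,[540,0,1.57],loss="soft_l1",x_scale=[10,10,.1])
print(r.x,np.degrees(r.x[2])); print(r.fun.reshape(-1,2).round(1))
# board: convex silhouette fit against colour mask
def disc(p):
    x,y,psi=p; th=np.linspace(0,2*np.pi,72); d=np.array([np.cos(psi),np.sin(psi),0]); n=np.array([-d[1],d[0],0])
    P=[np.array([x,y,75])+75*np.cos(t)*d+[0,0,75*np.sin(t)]+s*n for s in(-15,15) for t in th]; return np.array(P)
masks={}
for n,f0,(u0,u1,v0,v1) in(("top","pics/top0.png",(255,335,168,205)),("side","pics/side0.png",(262,300,160,235))):
    im=cv2.imread(f0).astype(int); m=((im[:,:,2]-im[:,:,0])>25)
    k=np.zeros_like(m); k[v0:v1,u0:u1]=1; m&=k.astype(bool); masks[n]=m.astype(np.uint8); cv2.imwrite(f"pics/m_{n}.png",m*255); print(n,m.sum())
def render(n,p):
    h=cv2.convexHull((proj(n,disc(p))*16).round().astype(np.int32)); z=np.zeros((420*1,560),np.uint8); cv2.fillConvexPoly(z,h,255,cv2.LINE_AA,4); return z/255.
from scipy.optimize import minimize
def cost(p): return sum(np.abs(render(n,(p[0],p[1],p[2]/100))-cv2.morphologyEx(masks[n],cv2.MORPH_CLOSE,np.ones((5,5)))).sum() for n in masks)
b=min((minimize(cost,[x,-92,ps],method="Nelder-Mead",options=dict(initial_simplex=None,maxiter=400)) for x in(525,535,545) for ps in(145,155,165)),key=lambda r:r.fun)
print(b.x,b.fun)
p=r.x
for n in("side","top"):
    im=cv2.imread(f"pics/{n}0.png")
    L=[[0,-22,0],[160,-22,0],[160,22,0],[0,22,0]]; 
    cv2.polylines(im,[proj(n,[w(p,q) for q in L]).round().astype(int)],True,(255,0,0))
    L=[[70,-42,177],[175,-42,177],[175,42,177],[70,42,177]]
    cv2.polylines(im,[proj(n,[w(p,q) for q in L]).round().astype(int)],True,(0,255,0))
    for q in (knob,[-4,-46,90],[12,30,112],[12,-30,112],[-4,31,90]): cv2.circle(im,tuple(int(v) for v in proj(n,w(p,q))[0].round()),1,(255,0,255),-1)
    cv2.polylines(im,[cv2.convexHull(proj(n,disc((b.x[0],b.x[1],b.x[2]/100))).round().astype(np.int32))],True,(255,255,0))
    x0,y0=(120,110) if n=="top" else (190,150)
    cv2.imwrite(f"pics/ov_{n}.png",cv2.resize(im[y0:y0+180,x0:x0+225],None,fx=3.3,fy=3.3,interpolation=0))
E
python3 fit.py
```

```text
[515.74379399  83.89188778   1.67735658] 96.10545303580687
[[-0.2  0.2]
 [-0.3 -0.3]
 [-2.1 -0.2]
 [ 0.7 -0.6]
 [-1.3  1.4]
 [ 0.6  0.6]
 [-1.8 -2.8]
 [ 0.5 -0.3]]
top 700
side 780
[536.23404154 -85.16070031 179.56583864] 887.1490196078431[ WARN:0@1.307] global loadsave.cpp:1063 imwrite_ Unsupported depth image for selected encoder is fallbacked to CV_8U.
```

View pics/ov_top.png

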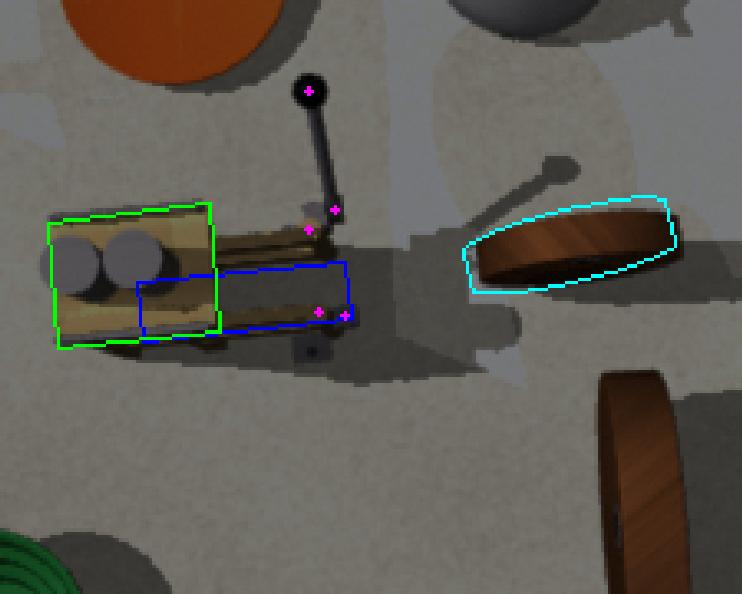

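View pics/ov_side.png

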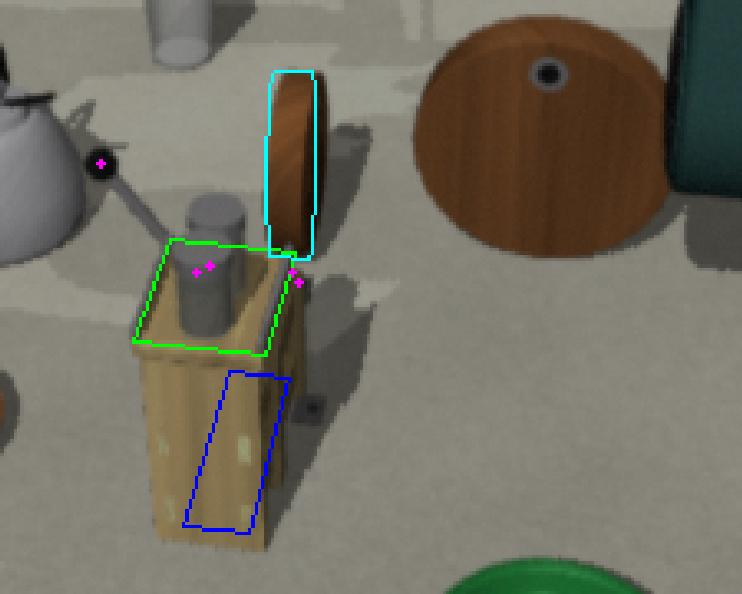

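```bash
sed -i 's/m=((im\[:,:,2\]-im\[:,:,0\])>25)/m=(im[:,:,2]>1.6*im[:,:,0]+4)/' fit.py
cat >> fit.py <<'E'
im=cv2.imread("pics/top0.png"); k=9; o=np.array([150,135]); 
z=cv2.resize(im[135:225,150:238],None,fx=k,fy=k,interpolation=2); z=np.clip(z.astype(int)*2,0,255).astype(np.uint8)
P=lambda q:((proj("top",w(p,q))[0]-o+.5)*k).round().astype(int)
for s in(-1,1):
    cv2.line(z,P([12,22*s,107]).tolist(),P([100,22*s,107]).tolist(),(255,0,0),1)
    cv2.polylines(z,[np.array([P([12+8*np.cos(t),30*s+8*np.sin(t),112]) for t in np.linspace(0,6.28,20)])],True,(0,255,0))
cv2.line(z,P([-4,-46,90]).tolist(),P(knob).tolist(),(255,0,255),1)
cv2.imwrite("pics/zz.png",z[:600,:790])
E
python3 fit.py
```

```text
[515.74379399  83.89188778   1.67735658] 96.10545303580687
[[-0.2  0.2]
 [-0.3 -0.3]
 [-2.1 -0.2]
 [ 0.7 -0.6]
 [-1.3  1.4]
 [ 0.6  0.6]
 [-1.8 -2.8]
 [ 0.5 -0.3]]
top 1062
side 882
[533.32633616 -90.45851437 174.63518958] 427.2392156862745[ WARN:0@0.848] global loadsave.cpp:1063 imwrite_ Unsupported depth image for selected encoder is fallbacked to CV_8U.
```

View pics/zz.png

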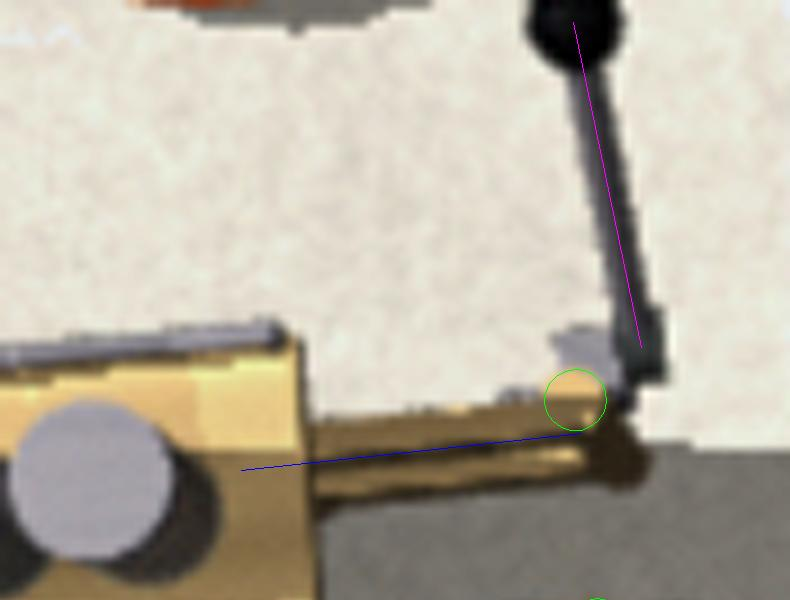

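View pics/ov_top.png

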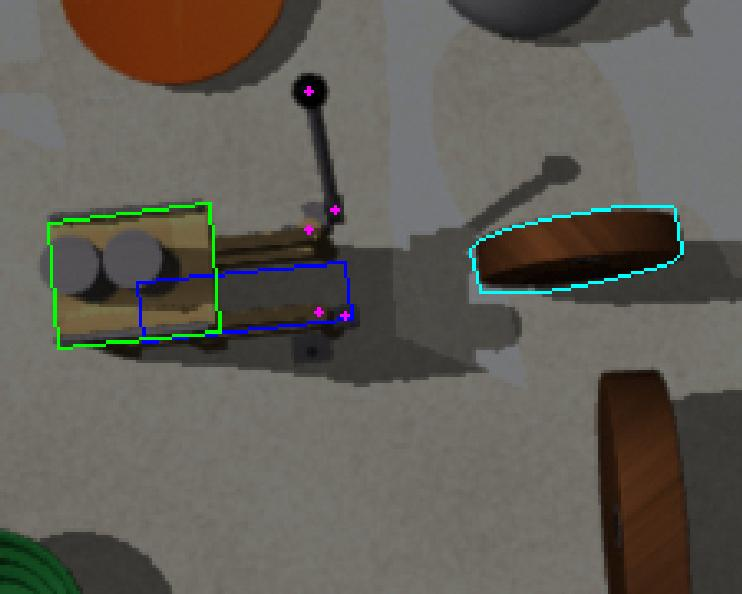

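View pics/ov_side.png

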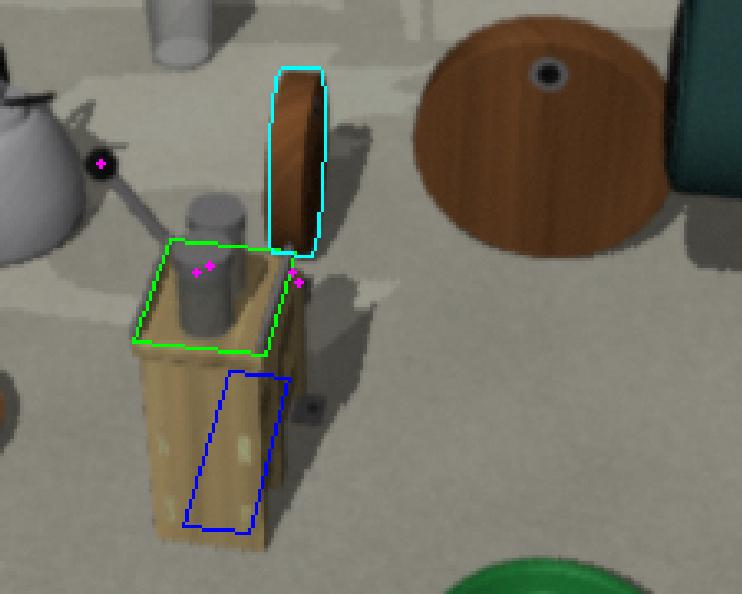

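```bash
cat >> h.py <<'E'
from scipy.spatial.transform import Rotation as Ro
PX,PY,YAW=515.7,83.9,1.6774
def W(q):
    c,s=np.cos(YAW),np.sin(YAW); return np.array([PX+c*q[0]-s*q[1],PY+s*q[0]+c*q[1],q[2]])
def quat(yaw,tilt=0,sgn=1):
    d=np.array([np.cos(yaw),np.sin(yaw),0]); y=sgn*np.array([-np.sin(yaw),np.cos(yaw),0])
    z=np.sin(tilt)*d-np.cos(tilt)*np.array([0,0,1.]); x=np.cross(y,z)
    q=Ro.from_matrix(np.c_[x,y,z]).as_quat(); return q[[3,0,1,2]]
E
python3 - <<'E'
from h import *
ik=env.inverse_kinematics
for s in(1,-1):
    print(s,'grip',ik([533.3,-90.5,230],quat(1.746,0,s)),ik([533.3,-90.5,101],quat(1.746,0,s)))
    for b in(40,50,60):
        print(b,*[None if r is None else r.round(2) for r in(ik(W(q),quat(YAW,np.radians(b),s)) for q in([-290,0,200],[-290,0,70],[-250,0,70],[-100,0,70],[3,0,70]))])
    print('bar',*[None if r is None else r.round(2) for r in (ik(W(q),quat(YAW,0,s)) for q in([-4,-145,260],[-4,-145,165],[-4,0,165],[-4,66,102]))])
for uv in [(358,345),(445,320),(400,333)]: print(unp("top",uv,100))
for uv in [(280,90)]: print('kettle',unp("top",uv,100))
E
```

```text
1 grip [-2.95818255e-01  2.67139207e-01  1.62812823e+00 -4.44089210e-16
  1.24632522e+00  2.67057073e+00] [-2.95818255e-01  4.18021253e-01  1.77063194e+00 -4.44089210e-16
  9.52939466e-01  2.67057073e+00]
40 [-0.76  0.64  1.32  0.44  1.74  2.23] [-0.76  0.78  1.39  0.43  1.54  2.13] [-0.72  0.75  1.46  0.45  1.49  2.14] [-0.55  0.67  1.69  0.55  1.31  2.19] [-0.4   0.63  1.8   0.65  1.19  2.24]
50 [-0.8   0.73  1.26  0.52  1.87  2.2 ] [-0.8   0.88  1.31  0.5   1.69  2.1 ] [-0.77  0.85  1.39  0.52  1.63  2.1 ] [-0.61  0.76  1.64  0.62  1.44  2.11] [-0.48  0.72  1.76  0.72  1.32  2.13]
60 [-0.83  0.82  1.21  0.6   1.99  2.19] [-0.83  0.97  1.24  0.56  1.83  2.09] [-0.8   0.94  1.32  0.58  1.77  2.08] [-0.65  0.86  1.59  0.68  1.57  2.05] [-0.53  0.82  1.73  0.78  1.44  2.04]
bar None None None None
-1 grip [-2.95818255e-01  2.67139207e-01  1.62812823e+00 -4.44089210e-16
  1.24632522e+00 -4.71021928e-01] [-2.95818255e-01  4.18021253e-01  1.77063194e+00 -4.44089210e-16
  9.52939466e-01 -4.71021928e-01]
40 [-0.76  0.64  1.32  0.44  1.74 -0.91] [-0.76  0.78  1.39  0.43  1.54 -1.01] [-0.72  0.75  1.46  0.45  1.49 -1.  ] [-0.55  0.67  1.69  0.55  1.31 -0.95] [-0.4   0.63  1.8   0.65  1.19 -0.9 ]
50 [-0.8   0.73  1.26  0.52  1.87 -0.94] [-0.8   0.88  1.31  0.5   1.69 -1.04] [-0.77  0.85  1.39  0.52  1.63 -1.04] [-0.61  0.76  1.64  0.62  1.44 -1.03] [-0.48  0.72  1.76  0.72  1.32 -1.01]
60 [-0.83  0.82  1.21  0.6   1.99 -0.95] [-0.83  0.97  1.24  0.56  1.83 -1.06] [-0.8   0.94  1.32  0.58  1.77 -1.06] [-0.65  0.86  1.59  0.68  1.57 -1.09] [-0.53  0.82  1.73  0.78  1.44 -1.1 ]
bar [ 0.04  0.43  1.31 -0.    1.41 -0.07] [ 0.04  0.5   1.42 -0.    1.22 -0.07] [ 0.02  0.31  1.75 -0.    1.08 -0.09] [ 0.01  0.32  1.95 -0.    0.88 -0.1 ]
[ 166.82536298 -228.96900232  100.        ]
[ 220.33187683 -428.13940767  100.        ]
[ 192.38965167 -324.68510446  100.        ]
kettle [762.84060746 -56.94765018 100.        ]
```

Run:
```python
from h import *
env.movep([533.3,-90.5,230],quat(1.746,0,-1))
env.movel([533.3,-90.5,101],rate=120)
cv2.imwrite("pics/s1.png",env.capture("side")[:,:,::-1])
env.set_gripper(0.30,5); 
s=env.state(); print(s['time'],s['opening'],s['force'],s['position'])
cv2.imwrite("pics/t1.png",env.capture("top")[:,:,::-1])
```

```text
4.6167 0.3463385790339383 [ 0.50024809 -0.09077745 -1.12341026] [533.57039143 -90.50002195 101.03786607]
```

View pics/s1.png

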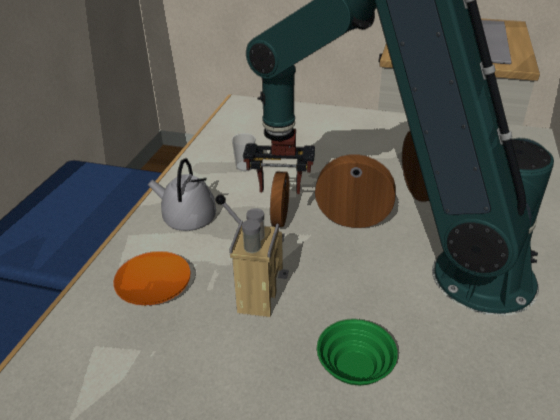

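View pics/t1.png

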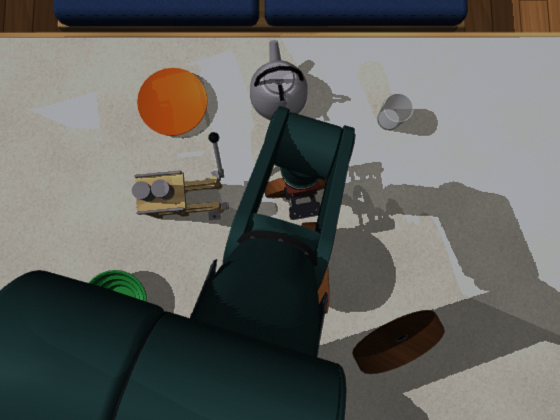

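The board is gripped at 30.5 mm opening, and it is the 150 mm board. Next I turn it about its contact point to the rack's heading and release it.

Run:
```python
from h import *
p=W([-176,0,101]); print(p)
env.movel(p,rate=20,rot=quat(YAW,0,-1))
s=env.state(); print(s['force'],s['position'])
env.set_gripper(0.7)
env.movel([p[0],p[1],230],rate=150)
# retreat to push start high
env.set_gripper(0.0,20)
env.movep(W([-300,0,200]),quat(YAW,np.radians(50),-1))
s=env.state(); print(s['time'],s['opening'])
for n in("side","top"): cv2.imwrite(f"pics/{n}2.png",env.capture(n)[:,:,::-1])
```

```text
[534.4267299  -91.10088453 101.        ]
[-0.17995272  0.60763469  1.78208678] [534.19871696 -91.03888472 101.00961471]
8.3 0.004001555518157177
```

View pics/side2.png

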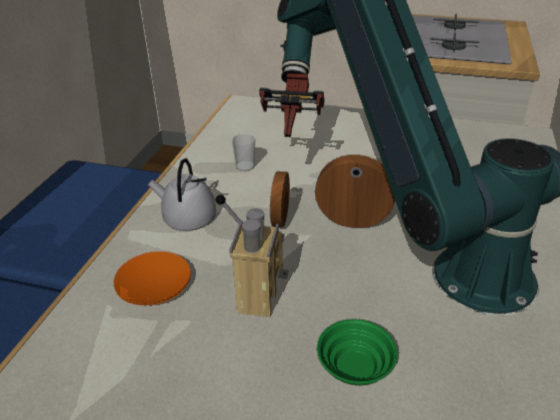

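View pics/top2.png

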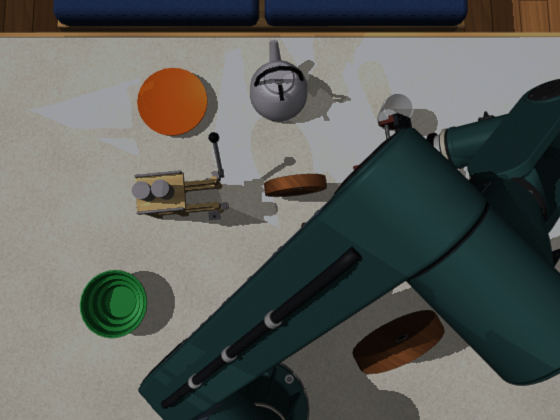

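```bash
python3 - <<'E'
from h import *
for uv,z in(((388,119),0),((398,106),100)): print(unp("top",uv,z))
for uv,z in(((244,165),0),((244,140),100)): print(unp("side",uv,z))
print(W([-300,0,0]),W([-345,-89,0]),W([-400,-89,0]))
E
sed -e 's/pics\/top0/pics\/top2/;s/pics\/side0/pics\/side2/;s/{n}0.png/{n}2.png/' fit.py > fit2.py; python3 fit2.py 2>/dev/null
```

```text
[ 720.42272247 -341.3259468     0.        ]
[ 722.48977246 -340.64733548  100.        ]
[ 723.07162962 -343.10603294    0.        ]
[ 712.52720449 -328.35679748  100.        ]
[ 547.62056234 -214.39696227    0.        ] [ 640.90341216 -249.67173979    0.        ] [ 646.75551525 -304.3595162     0.        ]
[515.74379399  83.89188778   1.67735658] 96.10545303580687
[[-0.2  0.2]
 [-0.3 -0.3]
 [-2.1 -0.2]
 [ 0.7 -0.6]
 [-1.3  1.4]
 [ 0.6  0.6]
 [-1.8 -2.8]
 [ 0.5 -0.3]]
top 1067
side 889
[532.97200582 -89.65657353 174.04870357] 417.87843137254896
```

View pics/ov_top.png

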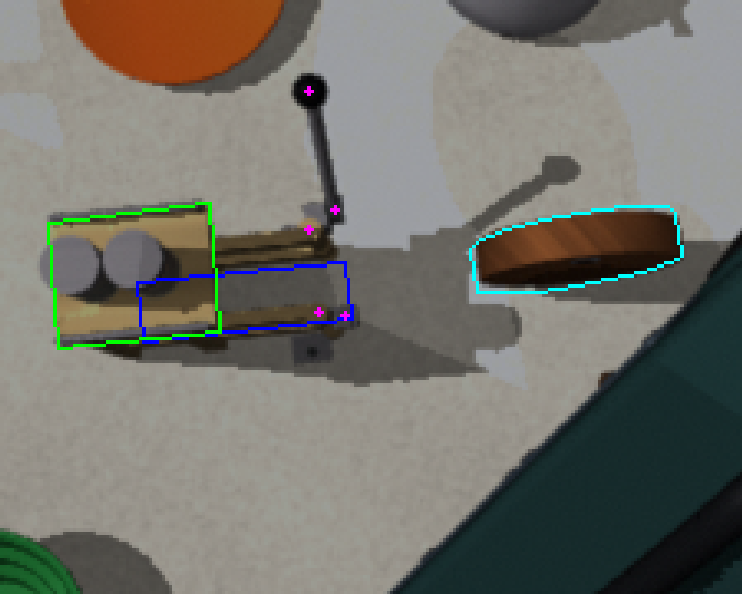

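```bash
cat > bf.py <<'E'
from h import *
from scipy.optimize import minimize
def disc(p):
    x,y,psi=p; th=np.linspace(0,2*np.pi,72); d=np.array([np.cos(psi),np.sin(psi),0]); n=np.array([-d[1],d[0],0])
    return np.array([np.array([x,y,75])+75*np.cos(t)*d+[0,0,75*np.sin(t)]+s*n for s in(-15,15) for t in th])
def fitb(files,boxes,x0):
    M={}
    for n in files:
        im=cv2.imread(files[n]).astype(int); m=(im[:,:,2]>1.5*im[:,:,0]+3); u0,u1,v0,v1=boxes[n]
        k=np.zeros_like(m); k[v0:v1,u0:u1]=1; M[n]=cv2.morphologyEx((m&k).astype(np.uint8),cv2.MORPH_CLOSE,np.ones((5,5)))*1.
    def R(n,p,o):
        h=cv2.convexHull(((proj(n,disc(p))+o)*16).round().astype(np.int32)); z=np.zeros((420,560),np.uint8); cv2.fillConvexPoly(z,h,255,cv2.LINE_AA,4); return z/255.
    def cost(q): return sum(np.abs(R(n,(q[0],q[1],q[2]/57.3),o)-M[n]).sum() for n,o in zip(M,(q[3:5],q[5:7])))+3*(np.sum(np.square(q[3:])))
    best=None
    for a in(92,96,100):
        s0=np.array([*x0,a,0,0,0,0][:3+2*len(M)],float); S=np.vstack([s0,s0+np.diag([4,4,4,1,1,1,1][:len(s0)])])
        r=minimize(cost,s0,method="Nelder-Mead",options=dict(initial_simplex=S,maxiter=1500,xatol=.02,fatol=.1))
        if best is None or r.fun<best.fun: best=r
    return best.x.round(2),round(best.fun,1)
if __name__=="__main__":
    bx={"top":(255,335,168,205),"side":(262,294,160,235)}
    for k in(0,2):
        F={n:f"pics/{n}{k}.png" for n in("top","side")}
        print(k,fitb(F,bx,(533,-90)),fitb({"top":F["top"]},bx,(533,-90)))
E
python3 bf.py
python3 - <<'E'
import cv2,numpy as np
a=cv2.imread('pics/top0.png')[160:215,250:345];b=cv2.imread('pics/top2.png')[160:215,250:345]
cv2.imwrite('pics/cmp.png',cv2.resize(np.clip(np.vstack([a,b]).astype(int)*2,0,255).astype(np.uint8),None,fx=5,fy=5))
E
```

```text
0 (array([ 5.3332e+02, -8.9900e+01,  9.9900e+01, -5.0000e-02, -2.2000e-01,
       -1.4000e-01,  1.1800e+00]), np.float64(420.3)) (array([ 5.323e+02, -9.045e+01,  9.910e+01,  3.700e-01, -7.700e-01]), np.float64(218.8))
2 (array([ 5.317e+02, -8.987e+01,  9.941e+01, -1.100e-01, -8.800e-01,
       -6.000e-01,  9.500e-01]), np.float64(412.1)) (array([ 5.3328e+02, -9.0240e+01,  9.8290e+01, -7.0000e-02, -1.0000e-02]), np.float64(213.7))
```

View pics/cmp.png

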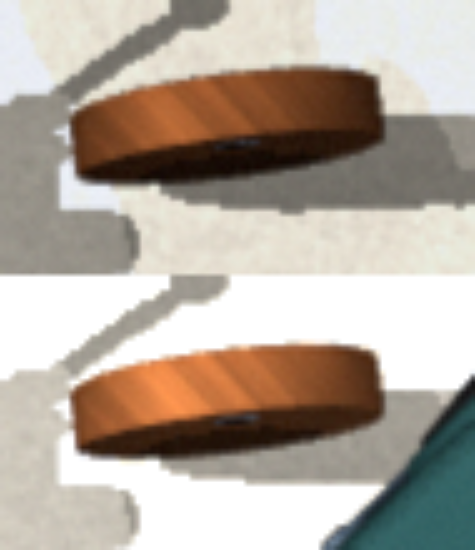

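Run:
```python
from bf import *
for k in (0,2):
  im=cv2.imread(f"pics/top{k}.png"); m=(im[:,:,2].astype(int)>1.5*im[:,:,0].astype(int)+3).astype(np.uint8); b=np.zeros_like(m); b[168:205,255:335]=1; m=cv2.morphologyEx(m*b,cv2.MORPH_CLOSE,np.ones((5,5)))
  n,l,st,ce=cv2.connectedComponentsWithStats(m); i=1+st[1:,4].argmax(); print('mask',st[i],ce[i].round(2),cv2.minAreaRect(np.argwhere(l==i)[:,::-1].astype(np.float32)))
  print(cv2.fitEllipse(np.argwhere(l==i)[:,::-1].astype(np.float32)))
  z=cv2.resize(im[160:215,250:345],None,fx=8,fy=8,interpolation=0); z=np.clip(z.astype(int)*2,0,255).astype(np.uint8)
  for a,col in((96.1,(255,0,0)),(99,(0,255,0))):
    h=cv2.convexHull(((proj("top",disc((534.2,-91,np.radians(a))))-[250,160]+.5)*8).round().astype(np.int32)); cv2.polylines(z,[h],True,col)
  cv2.imwrite(f"pics/h{k}.png",z)
```

```text
mask [ 264  174   62   22 1094] [294.79 184.53] ((294.73846435546875, 184.40769958496094), (19.845558166503906, 61.14912414550781), 82.87498474121094)
((294.7912292480469, 184.54986572265625), (17.206926345825195, 55.11506652832031), 83.23395538330078)
mask [ 264  174   62   22 1100] [294.86 184.59] ((294.7743835449219, 184.46951293945312), (19.877676010131836, 61.068641662597656), 83.6598129272461)
((294.8798828125, 184.6070556640625), (17.292251586914062, 55.2433967590332), 83.5471420288086)
```

View pics/h2.png

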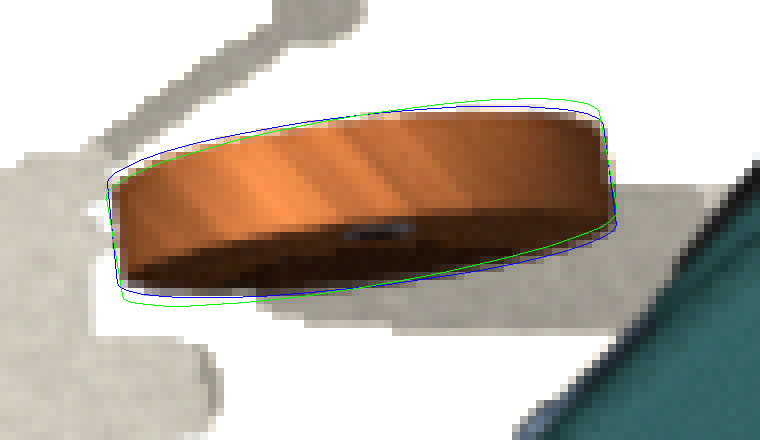

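View pics/h0.png

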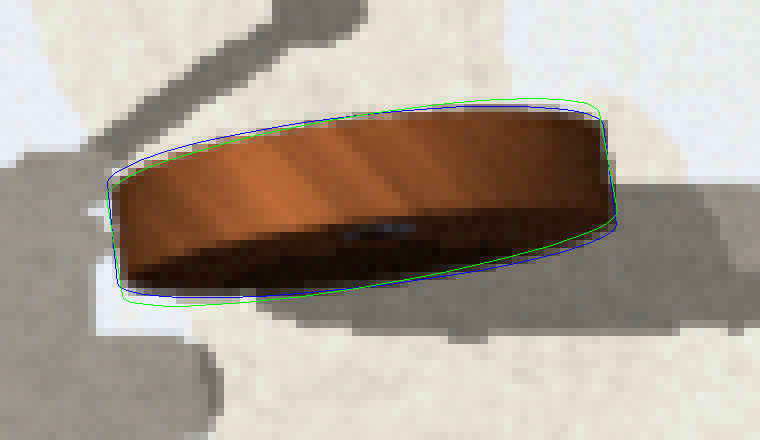

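The board's outline matches the 96.1° rack heading (blue hull), so I'll push it from behind.

```bash
python3 - <<'E'
from h import *
env.movel(W([-290,0,200]),rate=150)
env.movel(W([-290,0,70]),rate=150)
env.movel(W([-262,0,70]),rate=40)
for x in(-225,):
    env.movel(W([x,0,70]),rate=30); s=env.state(); print(x,s['time'],s['force'].round(2))
for n in("side","top"): cv2.imwrite(f"pics/{n}3.png",env.capture(n)[:,:,::-1])
E
python3 -c "
import cv2,numpy as np
a=cv2.imread('pics/top3.png')[100:260,110:370];b=cv2.imread('pics/side3.png')[80:260,180:440]
cv2.imwrite('pics/c3.png',cv2.resize(np.vstack([a,b]),None,fx=1.75,fy=1.75,interpolation=2)[:600])"
```

```text
-225 11.9 [ 0.21  0.   -0.28]
```

View pics/c3.png

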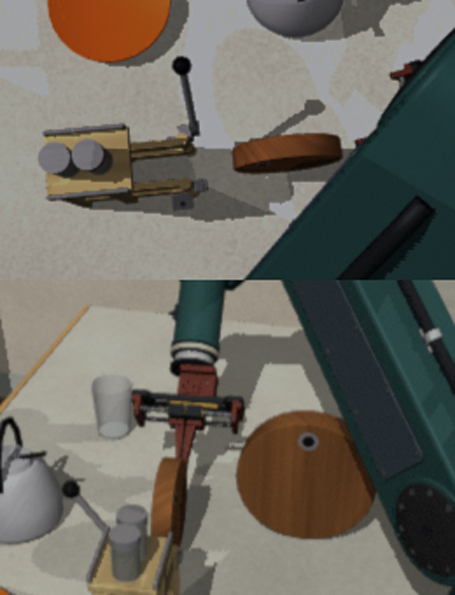

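Run:
```python
from bf import *
cv2.imwrite("pics/top4.png",env.capture("top")[:,:,::-1]); print(env.state()['time'])
for k in (3,4):
  im=cv2.imread(f"pics/top{k}.png"); 
  m=(im[:,:,2].astype(int)>1.5*im[:,:,0].astype(int)+3).astype(np.uint8); b=np.zeros_like(m); b[165:205,225:318]=1; m=cv2.morphologyEx(m*b,cv2.MORPH_CLOSE,np.ones((5,5)))
  n,l,st,ce=cv2.connectedComponentsWithStats(m); i=1+st[1:,4].argmax(); print('mask',st[i],ce[i].round(2),cv2.minAreaRect(np.argwhere(l==i)[:,::-1].astype(np.float32)))
  def c(s):
    h=cv2.convexHull((proj("top",disc((*W([s,0,0])[:2],YAW)))).round().astype(np.int32)); return cv2.boundingRect(h)
for s in(-145,-140,-135,-130,-125): print(s,c(s))
z=cv2.resize(im[150:215,180:330],None,fx=5,fy=5,interpolation=0); z=np.clip(z.astype(int)*2,0,255).astype(np.uint8)
h=cv2.convexHull(((proj("top",disc((*W([-130,0,0])[:2],YAW)))-[180,150]+.5)*5).round().astype(np.int32)); cv2.polylines(z,[h],True,(255,0,0))
cv2.imwrite("pics/h4.png",z)
```

```text
12.05
mask [ 243  176   62   23 1116] [273.23 186.9 ] ((273.302978515625, 186.93821716308594), (20.171178817749023, 61.51059341430664), 85.60128784179688)
mask [ 242  176   63   23 1111] [272.59 186.98] ((272.8292541503906, 186.9634246826172), (19.988109588623047, 61.731231689453125), 83.6598129272461)
-145 (250, 174, 65, 25)
-140 (248, 174, 65, 25)
-135 (246, 175, 64, 24)
-130 (244, 175, 64, 25)
-125 (242, 175, 64, 25)
```

View pics/h4.png

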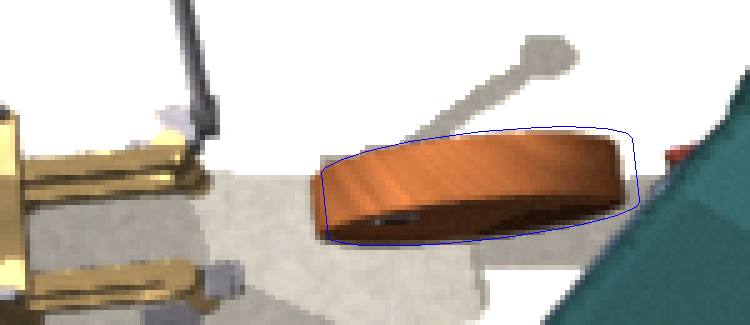

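```bash
python3 - <<'E'
from h import *
env.movel(W([-125,0,70]),rate=45)
s=env.state(); print(s['time'],s['force'].round(2))
for n in("side","top"): cv2.imwrite(f"pics/{n}5.png",env.capture(n)[:,:,::-1])
E
python3 -c "
import cv2,numpy as np
a=cv2.imread('pics/top5.png')[130:230,130:330];b=cv2.imread('pics/side5.png')[140:330,180:380]
cv2.imwrite('pics/c5.png',cv2.resize(np.clip(np.vstack([a,b])*1.5,0,255).astype('uint8'),None,fx=2.06,fy=2.06,interpolation=2)[:600])"
```

```text
14.425 [ 0.29 -0.66 -0.43]
```

View pics/c5.png

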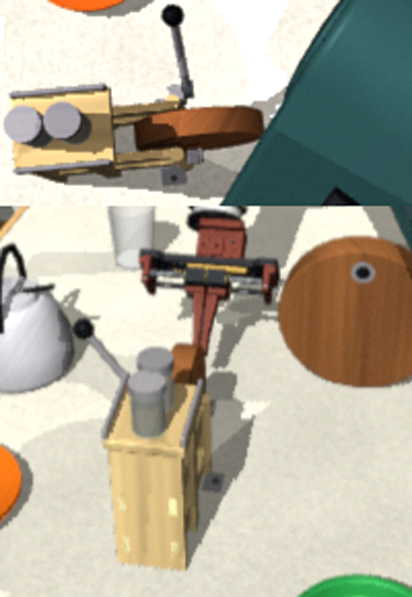

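The board has entered between the posts. I'll keep pushing it home with force checks.

```bash
python3 - <<'E'
from h import *
d=np.array([np.cos(YAW),np.sin(YAW),0])
x=-125
for x in(-95,-65,-35,-15,-5):
    env.movel(W([x,0,70]),rate=40); s=env.state(); f=s['force']; print(x,s['time'],f.round(2)); 
    if -f@d>12: break
while x<8 and -f@d<5:
    x+=1; env.movel(W([x,0,70]),rate=15); f=env.state()['force']; print(x,f.round(2))
print(env.state()['time'],env.state()['position'],W([x,0,70]))
for n in("side","top"): cv2.imwrite(f"pics/{n}6.png",env.capture(n)[:,:,::-1])
E
python3 -c "
import cv2,numpy as np
a=cv2.imread('pics/top6.png')[130:230,130:330];b=cv2.imread('pics/side6.png')[140:330,180:380]
cv2.imwrite('pics/c6.png',cv2.resize(np.clip(np.vstack([a,b])*1.5,0,255).astype('uint8'),None,fx=2.06,fy=2.06,interpolation=2)[:600])"
```

```text
-95 15.425 [ 0.42 -0.71 -0.18]
-65 16.325 [ 0.02 -0.56  0.02]
-35 17.225 [ 1.23 -0.24 -0.05]
-15 17.875 [ 0.39  0.83 -0.22]
-5 18.275 [ 0.01 -0.72 -0.18]
-4 [ 0.53 -0.17 -1.11]
-3 [-0.29  0.34 -0.45]
-2 [0.33 0.62 0.34]
-1 [-0.21  0.05  0.21]
0 [-0.49  0.79  0.53]
1 [0.23 0.04 0.35]
2 [-0.41 -0.04 -0.57]
3 [-0.12 -0.09  0.22]
4 [0.39 0.42 1.23]
5 [0.44 0.36 0.02]
6 [-0.37 -1.7  -0.05]
7 [-0.43 -4.97 -0.  ]
8 [ 0.14 -7.73  1.32]
21.525 [515.593548    90.73411124  69.7612784 ] [514.848785    91.85458566  70.        ]
```

View pics/c6.png

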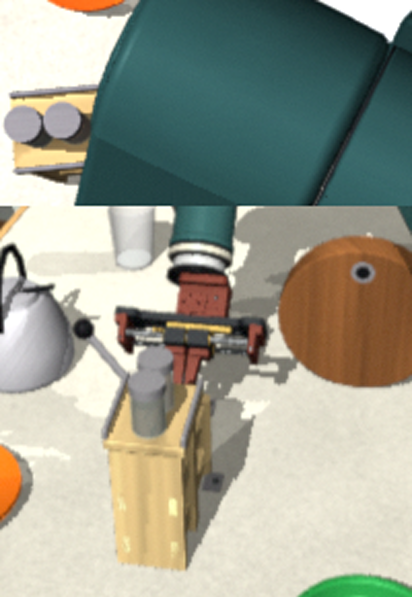

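```bash
python3 - <<'E'
from h import *
env.movel(W([-8,0,70]),rate=30)
env.movel(W([-110,0,110]),rate=150)
env.movel(W([-150,0,290]),rate=200)
env.movep(W([-4,-150,290]),quat(YAW,0,-1))
s=env.state(); print(s['time'],s['force'].round(2))
for n in("side","top"): cv2.imwrite(f"pics/{n}7.png",env.capture(n)[:,:,::-1])
E
python3 -c "
import cv2,numpy as np
a=cv2.imread('pics/top7.png')[100:230,130:330];b=cv2.imread('pics/side7.png')[100:300,180:380]
cv2.imwrite('pics/c7.png',cv2.resize(np.clip(np.hstack([a,b[:130]])*1.5,0,255).astype('uint8'),None,fx=2,fy=2,interpolation=2)[:600])
cv2.imwrite('pics/c7t.png',cv2.resize(np.clip(cv2.imread('pics/top7.png')[120:225,135:245]*2.,0,255).astype('uint8'),None,fx=5.5,fy=5.5,interpolation=2))"
```

```text
25.1583 [-0.2   0.11  0.41]
```

View pics/c7t.png

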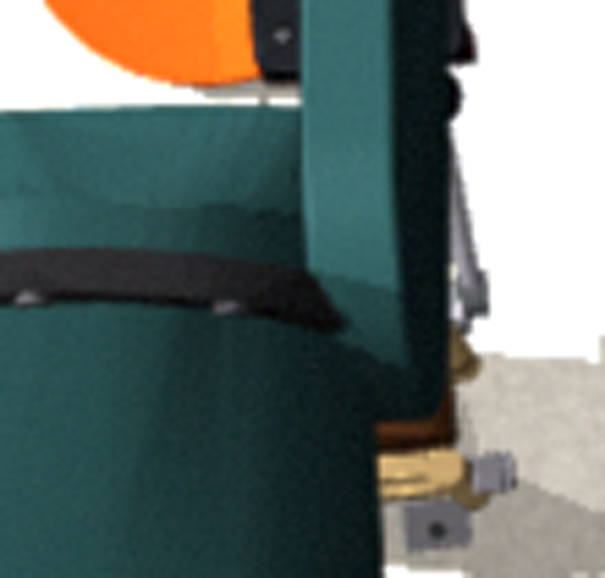

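View pics/side7.png

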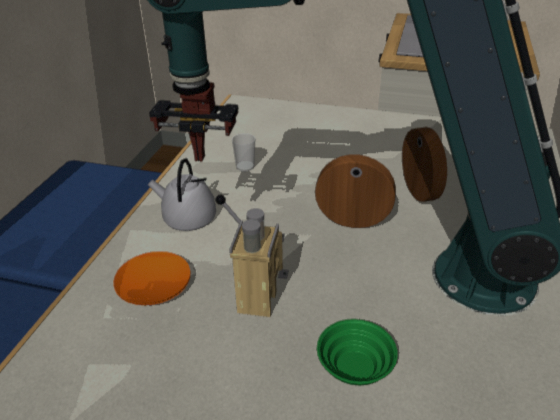

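```bash
python3 - <<'E'
from h import *
X=-3
env.movel(W([X,-150,165]),rate=150); print(env.state()['force'].round(2))
env.movel(W([X,-70,165]),rate=60); print(env.state()['force'].round(2))
env.movel(W([X,-55,178]),rate=60); print(env.state()['force'].round(2))
env.movel(W([X,-15,178]),rate=60); print(env.state()['force'].round(2))
s=env.state(); print(s['time'])
for n in("side","top"): cv2.imwrite(f"pics/{n}8.png",env.capture(n)[:,:,::-1])
E
python3 -c "
import cv2
cv2.imwrite('pics/c8.png',cv2.resize(cv2.imread('pics/side8.png')[110:310,170:350],None,fx=3,fy=3,interpolation=2))"
```

```text
[-0.11 -0.59  0.36]
[-0.18  0.83 -0.75]
[ 0.24 -0.18  0.92]
[-0.25 -0.83 -0.16]
29.025
```

View pics/c8.png

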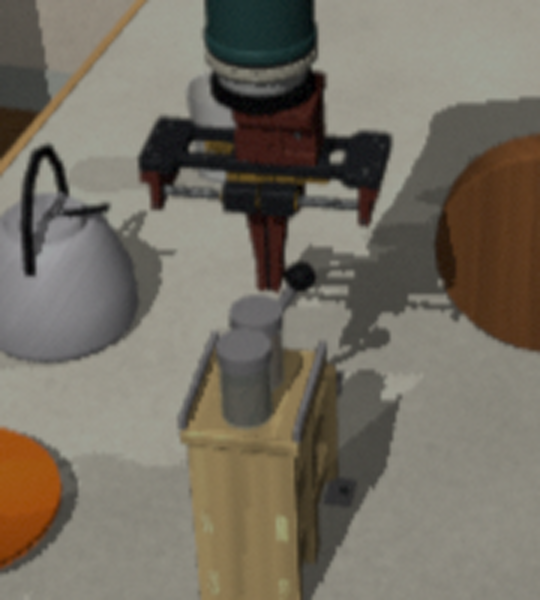

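The bar is past the top, with its knob at side pixel (270,202). Next I press the knob down along its arc.

```bash
python3 - <<'E'
from h import *
X=-3
def K(t): t=np.radians(t); return -46+112*np.cos(t),90+112*np.sin(t)
print(proj("side",[W([-4,*K(60)])]),proj("side",[W([-4,*K(50)])]))
env.movel(W([X,-20,240]),rate=150)
env.movel(W([X,18,240]),rate=120)
for t in (62,54,45,36,27,18,10,5):
    y,z=K(t); env.movel(W([X,y+2,z+12]),rate=50); f=env.state()['force']; print(t,f.round(2))
    if f[2]>15: break
s=env.state(); print(s['time'])
for n in("side","top"): cv2.imwrite(f"pics/{n}9.png",env.capture(n)[:,:,::-1])
E
python3 -c "
import cv2
cv2.imwrite('pics/c9.png',cv2.resize(cv2.imread('pics/side9.png')[110:310,170:350],None,fx=3,fy=3,interpolation=2))"
```

```text
[[270.3607885 201.1987446]] [[277.30539148 205.74182694]]
62 [-1.02 -0.46 -0.04]
54 [-0.38 -0.09  0.09]
45 [ 0.19 -0.35  0.73]
36 [-0.05 -0.03 -0.23]
27 [0.3  0.94 0.12]
18 [-0.03  0.25 -0.43]
10 [ 0.69 -0.1   0.61]
5 [-0.34 -0.81  1.09]
34.3917
```

View pics/c9.png

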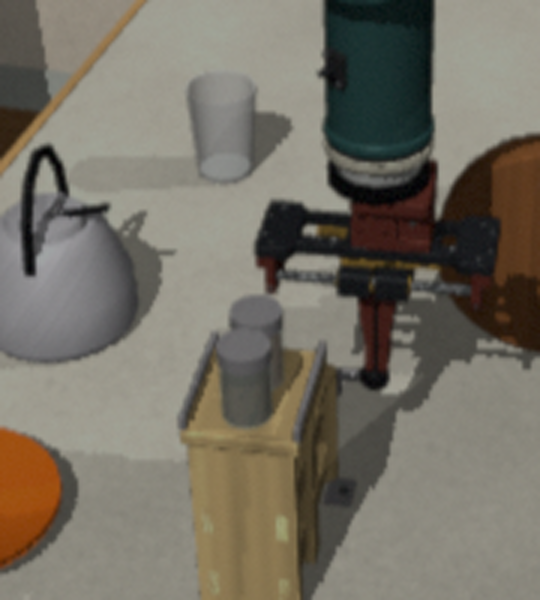

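View pics/top9.png

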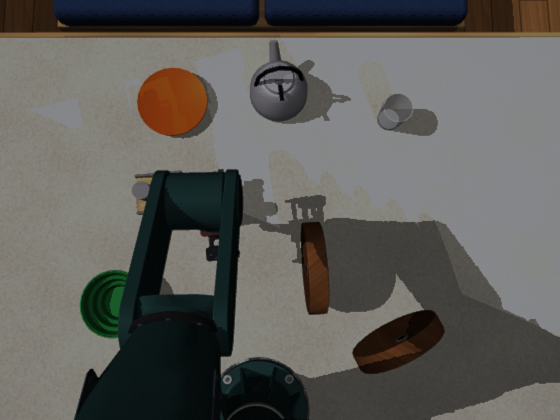

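```bash
python3 - <<'E'
from h import *
X=-3; z=111
for i in range(20):
    z-=1.5; env.movel(W([X,68,z]),rate=20); f=env.state()['force']; print(round(z,1),env.state()['position'][2].round(1),f.round(1))
    if f[2]>10: break
cv2.imwrite("pics/sideA.png",env.capture("side")[:,:,::-1])
p=env.state()['position']
env.movel([*W([X,68,0])[:2],180],rate=100)
env.movel(W([-160,30,330]),rate=200)
env.movej([-0.9,0.2,1.3,0,1.5,-0.1])
s=env.state(); print(s['time'],s['force'].round(2))
for n in("side","top"): cv2.imwrite(f"pics/{n}B.png",env.capture(n)[:,:,::-1])
E
python3 -c "
import cv2
import numpy as np
cv2.imwrite('pics/cB.png',cv2.resize(cv2.imread('pics/sideB.png')[150:330,180:350],None,fx=3.2,fy=3.2,interpolation=2))
cv2.imwrite('pics/tB.png',cv2.resize(np.clip(cv2.imread('pics/topB.png')[150:240,125:245]*2.,0,255).astype('uint8'),None,fx=6,fy=6,interpolation=2))"
```

```text
109.5 109.5 [-0.4  0.1 -0.3]
108.0 107.9 [ 0.5 -0.3  0.7]
106.5 106.4 [0.5 0.4 0.1]
105.0 104.9 [-0.5 -0.1  0.2]
103.5 103.4 [-0.9  0.5  0.3]
102.0 102.1 [0.1 0.3 1.9]
100.5 101.3 [-3.1 -0.1 12.5]
39.8917 [ 0.34  0.06 -0.2 ]
```

View pics/cB.png

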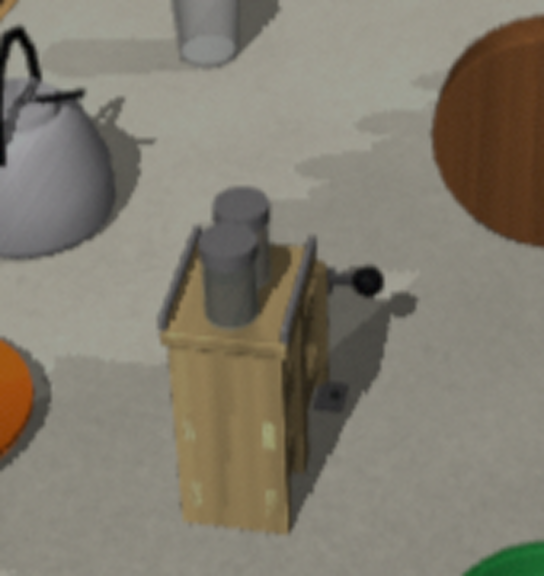

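View pics/tB.png

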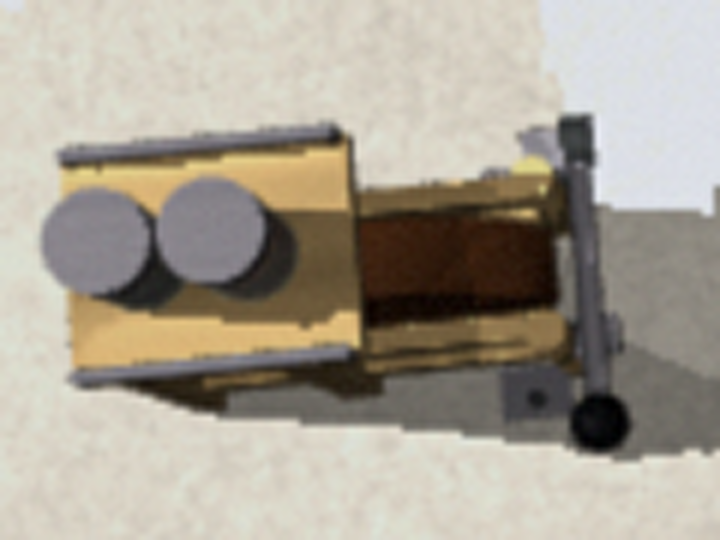

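View pics/topB.png

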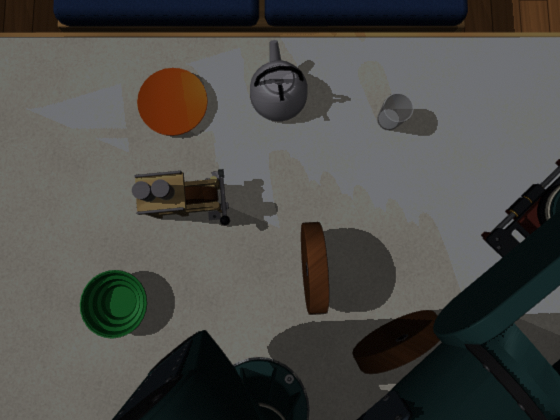

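```bash
python3 - <<'E'
from h import *
for q in([10,0,75],[10,-15,75],[10,15,75]): print(proj("top",W(q)))
c,s=np.cos(YAW),np.sin(YAW)
for v in(187,195,200):
    p=unp("top",(217.7,v),75)-[PX,PY,0]; print(v,c*p[0]+s*p[1],-s*p[0]+c*p[1])
# knob and bar ends, level prediction
print(proj("top",W([-4,66,90])),(125+600/6,150+422/6)); print(proj("side",W([-4,66,90])),(180+368/3.2,150+281/3.2))
E
python3 -c "
import cv2,numpy as np
cv2.imwrite('pics/tB2.png',cv2.resize(np.clip(cv2.imread('pics/topB.png')[170:215,180:235]*3.,0,255).astype('uint8'),None,fx=13,fy=13,interpolation=0))"
```

```text
[[217.38809093 193.65673072]]
[[216.79421294 187.48847568]]
[[217.98401676 199.84625541]]
187 7.733526306721677 -15.939601491893702
195 9.566671735527398 3.3077062663033736
200 10.70821456969459 15.293458134716145
[[225.25769197 219.92257566]] (225.0, 220.33333333333331)
[[294.44013903 236.29861236]] (295.0, 237.8125)
```

View pics/tB2.png

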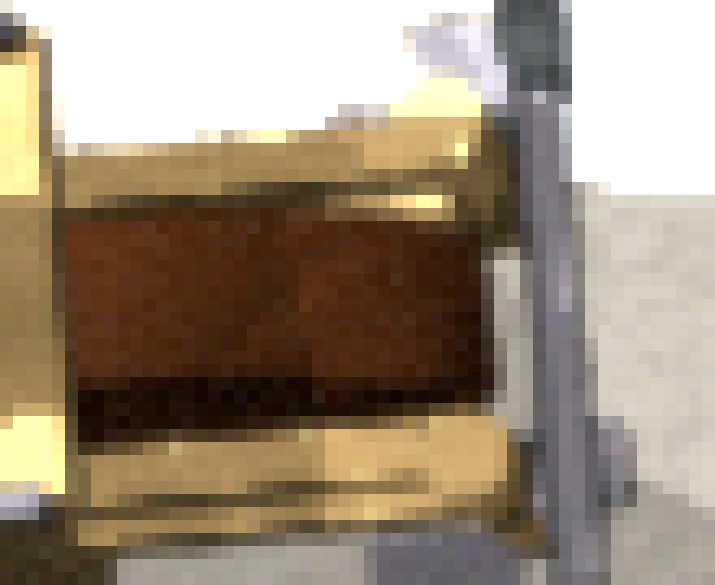

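Run:
```python
from h import *
env.finish_job(); print(env.state()['time'])
```

```text
the job is handed in; nothing more can be done
the job is handed in; nothing more can be done
```

The board is stowed in the rack with the retaining bar closed across the mouth, and I handed the job in at about 40 s of the 67 s allowed. `finish_job()` gave no verdict.

**What I did**
- **Lining up:** I gripped the 150 mm board lightly near its top (it measured 30.5 mm between the jaws) while it stood on the counter. I turned it to the rack's heading and let go.
- **Rolling:** I pushed it along on its rim from behind, into the lane and under the shelf. At the end stop the push force rose to 7.7 N.
- **Bar:** I pushed the knob over the top with closed fingers rather than gripping it, then pressed it down into the saddle. It stopped at 12.5 N at the level height. I then backed the arm well clear.

**Last checks**
- **Bar:** The bar lies level across the mouth. The knob is within 0.5 px of its predicted closed position in the top view and about 1.6 px in the side view.
- **Board:** It stands upright in the lane. In the top picture its rear edge is within about 1–2 mm of the fully-home position, which is also about the limit of that measurement.
- **Bystanders:** The kettle, tumbler, plates and bowl look unmoved in the last top picture. I judged this by eye.

**Disagreements and limits**
- **Board yaw:** My first automatic fit gave about 100°. The outline in the picture showed it was really about 96°, almost in line with the rack already.
- **End-stop contact:** The fingers met the stop about 2–3 mm deeper than I expected. I put this down to the shape of the fingertips but did not confirm it.
- **Second push:** I did not push the board again after letting go, so a rebound of a millimetre or two is possible.

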